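# Isolate the bench fuse unit and draw its carrier

## Task

Isolate the fuse unit on the bench: take the flat-bladed key from its wooden stand, push it fully home in the slotted lock cylinder and turn it a quarter turn clockwise to its stop, so that the steel bar swings off the fuse carrier; leave the key in the lock. Then pinch the two opposed side catches of the carrier together, draw it straight up out of its pocket, and finish while still holding it, catches pinched, upright and still, about a hand's breadth above the pocket. Leave the other things on the bench where they are.

Things in the scene. Friction and masses are not known exactly. Their poses are not given: they have to be found in the camera images.
- unit: Fuse unit, grey steel box fixed to the table, 110 (x) x 230 (y) x 46 mm high; origin at the centre of its underside; x points away from the robot at yaw 0. The carrier stands in a pocket at y = +55 mm (floor 20 mm, mouth 46 mm above the table), the lock cylinder is at y = -60 mm. Ledges at the pocket's +x and -x sides hold the catches' hooks down.
- lock (a joint): Turn of the lock cylinder, rad: 0 = locked, its steel bar (reaching 80 mm from the axis, 14 mm wide, top 63 mm above the table) points along the unit's +y and lies over the carrier's tongue; grows clockwise seen from above to a stop at 1.57, bar along the unit's +x. Starts at 0 to 0.12. Friction 0.06 N m; stays where it is left.
- lock_slot (a point): Centre of the slot's mouth on top of the lock cylinder (steel, 38 mm across, vertical axis), 67 mm above the table; it turns with the cylinder. The slot is 8 mm wide (its x axis) x 16 mm long (its y axis, which points along the bar) and 20 mm deep. The cylinder has a 1 mm high raised rim of 13 mm inner radius.
- key: Loose steel key, 62 mm tall, 50 g, blade down in its stand; origin: centre of the blade's lower end, z up. Blade 6 (x) x 14 (y) mm, 18 mm long, lowest 8 mm tapering to 2.4 x 9 mm; shoulder 22 mm across, 4 mm high; shank 11 mm; bow 10 (x) x 32 (y) mm, z = 34 to 62 mm. Fits the slot either way round; home, the shoulder rests on the cylinder, the origin 18 mm below lock_slot.
- key_bow (a point): Centre of the key's bow, 48 mm above the key's origin: the place to grip it, across its 10 mm thickness (the key's x axis).
- key_stand: Wooden block fixed to the table, 50 x 50 x 30 mm high, origin at the centre of its underside; the key stands in a slot in its top (8 x 16 mm, 20 mm deep), shoulder on the top face, 12 mm from key origin to stand origin. It stands left or right of the unit.
- carrier: Fuse carrier, loose black upright block 40 (x) x 60 (y) x 87 mm high, 0.12 to 0.25 kg; origin at the centre of its underside, 20 mm above the table; axes as the unit's; 1.5 mm play in its pocket. A 16 mm tongue at its -y side lies under the lock's bar. A hook at the foot of each catch holds it in the pocket until both are pressed in by more than about 5 mm.
- carrier_grip (a point): Midpoint between the two catch pads, 62 mm above the carrier's origin: pinch here along the carrier's x axis. The pads are grey, ribbed, on the carrier's +x and -x sides, 26 mm wide (y), 28 mm high, 58 mm apart over their outsides at rest, 44 mm when both are fully pressed.
- catch_front (a joint): Travel of the catch on the carrier's -x side (towards the robot), m: 0 at rest, 0.007 fully pressed in; spring 3.6 N at rest, 10 N fully pressed.
- catch_back (a joint): The same for the catch on the +x side.
- block: Bystander: brown cork sanding block, 56x78x27 mm; origin at the centre of its underside; not to be disturbed
- counter: Bystander: round hand tally counter, 72x58x23 mm; origin at the centre of its underside; not to be disturbed
- pen: Bystander: silver marker pen with a black cap, 131 mm long, 12 mm thick, lying flat; origin at the centre of its underside; not to be disturbed
- rubber: Bystander: small eraser, 36x45x11 mm; origin at the centre of its underside; not to be disturbed
- snips: Bystander: small thread snips, 84x73x11 mm; origin at the centre of its underside; not to be disturbed

How it is judged (in metres and radians):
On the way, in this order (a step that is already met when the one before it is completed fails the run):
1. the key is home in the lock cylinder (z of key in the frame of lock_slot below -0.013 m and horizontal distance between key and lock_slot below 0.005 m and angle between key's own z axis and vertical below 0.2 rad), for 0.2 s.
2. the key has turned the lock to its stop (at least 1.2 rad) (all of step 1 and value of joint lock above 1.2 rad), for 0.2 s.
At the end, for the whole second after the job is handed in: Key in the lock (13 mm deep or more), lock turned at least 1.2 rad; the fingers hold the carrier, both catches pressed over 4 mm, within 0.3 rad of upright, still (under 0.03 m/s), not touching the unit, its underside at least 30 mm above the unit's deck (all of step 2 and z of carrier in the frame of unit above 0.076 m and angle between carrier's own z axis and vertical below 0.3 rad and linear speed of carrier below 0.03 m/s and value of joint each of catch_front, catch_back above 0.004 m and contact force between the fingers and carrier above 2 N and contact force between carrier and unit below 0.1 N); the arm keeps its last pose, push and grip.
It fails at once if a bystander is moved by more than 30 mm (distance of any of block, counter, pen, rubber, snips from where it was at the start of the episode above 0.03 m).
It also fails if it takes over 59 s, if anything falls off the work surface, if the arm or the gripper's body presses on something with over 40 N, if the wrist force passes 120 N, or if a joint passes its speed limit or range.

## Robot

A 6-joint arm with a two-finger parallel gripper is mounted at the origin on a cart in front of the work surface, level with it; the furniture and walls round the work are solid. World frame = base frame: x ahead of the robot, y to its left, z up, the work surface at z = 0. Lengths are in mm, angles in rad, forces in N, time in s.
With the tool pointing down it reaches from about 350 to 875 mm from the base axis. Payload 4.2 kg.
Tool frame: the origin (TCP) lies on the centre line of the jaws, within the pads' length; the fingertips stand 11 mm ahead of it and the grasp point (between the pads) lies 8 mm behind it; z points along the fingers, y is the line along which they close (so a half turn about z gives the same grasp; the last joint's range is limited). The gripper opens to 85 mm and grips with 20 to 120 N. Pads are 22 mm wide; open, the fingers measure 114 mm over their backs; the gripper's body (76 mm by 85 mm) begins 54 mm behind the grasp point. The pads swing forward as they close: fully open they stand 13 mm farther back than shut.
Start: joints at [1.572, 0.385, 0.008, 0, -1.194, -0.259], TCP at [159.314, 604.333, 242.312] pointing down, gripper open.
Joint ranges: [-3.14, 3.14], [-1.21, 2.06], [-1.07, 1.41], [-3.16, 2.05], [-2.99, -0.16], [-3.1, 3.1]. Speed limits (rad/s): [2.79, 2.79, 3.14, 3.14, 3.14, 3.14].

## Interface

Orientations are given as a unit quaternion [w, x, y, z].
In Python, from workcell import r, eyes, sign_off gives the robot as it stands (r), with the cameras (eyes) and the job as plain functions.
- The arm moves only by the shell command python3 shift.py 'ROWS' [OPENING] [FORCE]. ROWS is a JSON list of rows, 1 to 8 of them, each of 6 numbers: dx, dy, dz in mm, then a rotation vector rx, ry, rz in rad; each row is the pose to reach, as a shift and turn from the pose commanded when the command began, along the tool's axes at that moment; what a row does not reach only later rows make up. A row lasts 1/8 s, in which the tool goes at most 62.5 mm and 0.188 rad, less where a joint would pass 70% of its speed; a pose out of reach is approached as far as the arm can. OPENING is the finger opening in mm, set as the command begins (- or left out keeps the last). The fingers move at their own pace and stop on an object; FORCE is the grip in N (left out, the last holds). Time passes only in rows, so rows that do not move let the fingers close. It prints the time, the measured TCP pose, the force, the opening and the grip force at its end.
- r.observe(): the state, without advancing time (a new reading comes with each control period).
- eyes.grab_frame(name): name is "side" or "top"; returns a dict with "img" (400x640x3 uint8, blue, green, red), "fx", "fy", "cx", "cy" (pixels), "rvec" (rotation vector, rad) and "tvec" (3), from world to camera coordinates, as OpenCV has them. Camera axes: x right, y down, z forward; pixel columns grow to the right and rows downward; lengths in mm; the calibration is good to about 2 mm. A picture is of the moment at which its call begins. There is no depth.
- sign_off(): hands the job in; it is judged then, once.
The state is a dict: "time_s": time; "qpos": joint angles; "qvel": joint speeds; "joint_torque": joint torques, N m; "tcp_pos": TCP position; "eef_rot": TCP orientation; "wrist_force": force on the tool from outside, world axes, zero at the start; "torque": the same for the moment, N m; "opening": finger opening in mm; "grasp_force": force on a finger pad.
Only numpy, scipy, OpenCV 4.12 (cv2) and the standard library are available. Lean on these libraries where they do the work, as an engineer would, in place of code of your own. Each camera call takes 0.05 s, during which the arm holds its last target. There are 200 camera calls.

## Working session

There is one attempt and no reset: what is moved stays moved. The work goes in short steps, Python scripts to look and compute and a shell command to move; the robot and the scene stay as the last step left them, time stands still between calls to the robot, and variables do not carry over. Pictures are saved under pics/ and viewed, at most 10 in all, crops included, and the job is handed in when it is done.

```bash
ls; mkdir -p pics
python3 - <<'E'
from workcell import r, eyes, sign_off
import cv2
for n in("top","side"):
    f=eyes.grab_frame(n); cv2.imwrite(f"pics/{n}0.png",f["img"]); print(n,f["fx"],f["fy"],f["cx"],f["cy"],f["rvec"],f["tvec"])
print(r.observe())
E
```

```text
pics
shift.py
workcell.py
top 399.16538014377176 399.16538014377176 317.59963628056465 199.22099155785185 [ 2.1395582  -2.15217211  0.15698031] [-3.95029895e-01  5.02795450e+02  9.68897986e+02]
side 411.28633145686064 411.28633145686064 318.7924754556813 205.44136606535324 [ 2.148128   -0.06968054  0.01695312] [-493.15178627  109.58938503 1042.09109235]
{'time_s': 0.1, 'qpos': array([ 1.57158424e+00,  3.85504068e-01,  6.75069884e-03, -4.01022208e-04,
       -1.19397497e+00, -2.58583855e-01]), 'qvel': array([-5.48376933e-05, -1.64275560e-03,  3.11459904e-03,  2.99170689e-03,
        7.46040054e-04,  2.63400149e-04]), 'joint_torque': array([ 1.07627450e-04, -3.93317950e+01,  1.88928866e+01,  4.19795662e+00,
       -2.59612272e-03,  6.16654845e-06]), 'tcp_pos': array([159.21733066, 603.87075545, 241.31662788]), 'eef_rot': array([ 9.81995484e-04,  9.91694163e-01, -1.28614618e-01, -5.98802361e-05]), 'wrist_force': array([-0.20715432, -0.77658168, -0.72566495]), 'torque': array([0.02386363, 0.03675002, 0.01961747]), 'grasp_force': 0.0, 'opening': 85.36211987561428}
```

View pics/top0.png

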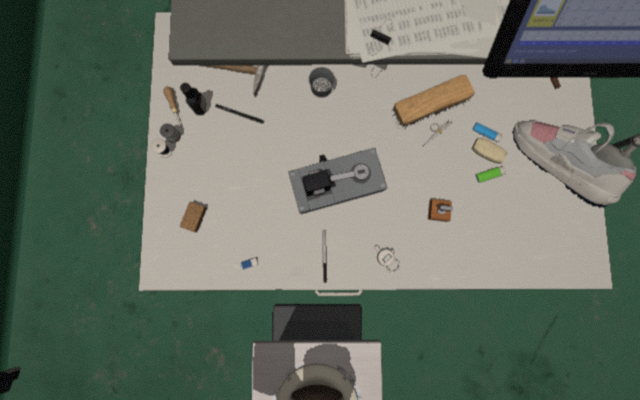

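View pics/side0.png

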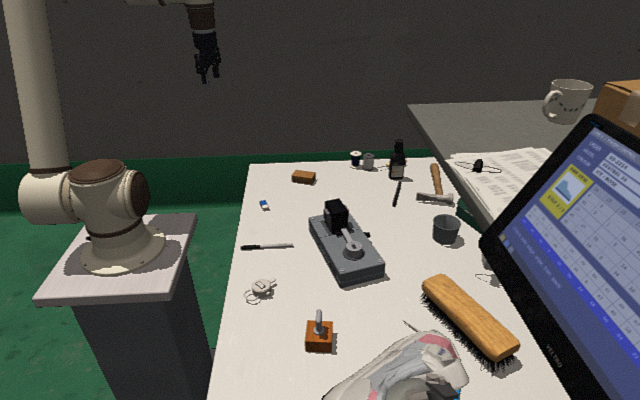

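Top view: unit at about (337,180), lock cylinder (361,173), carrier (318,181), stand with key (441,210). Side view: key bow at (319,320), lock (353,247). Next I'll enlarge the unit and stand.

```bash
cat > h.py <<'E'
import numpy as np, cv2
from workcell import r, eyes, sign_off
def cam(n):
    f=eyes.grab_frame(n); R=cv2.Rodrigues(np.array(f["rvec"]))[0]; t=np.array(f["tvec"]).reshape(3)
    K=np.array([[f["fx"],0,f["cx"]],[0,f["fy"],f["cy"]],[0,0,1]]); return f["img"],K,R,t
def ray(c,u,v):
    _,K,R,t=c; return -R.T@t, R.T@np.linalg.inv(K)@[u,v,1.]
def plane(c,u,v,z):
    o,d=ray(c,u,v); return o+d*(z-o[2])/d[2]
def tri(c1,p1,c2,p2):
    o1,d1=ray(c1,*p1); o2,d2=ray(c2,*p2)
    s=np.linalg.lstsq(np.c_[d1,-d2],o2-o1,rcond=None)[0]; a=o1+d1*s[0]; b=o2+d2*s[1]; return (a+b)/2,np.linalg.norm(a-b)
def proj(c,P):
    _,K,R,t=c; q=K@(R@np.asarray(P,float)+t); return q[:2]/q[2]
E
python3 - <<'E'
from h import *
T=cam("top");S=cam("side")
a=cv2.resize(T[0][145:217,285:391],None,fx=7,fy=7,interpolation=cv2.INTER_CUBIC)[:, :740]
b=cv2.resize(T[0][194:226,424:460],None,fx=7,fy=7,interpolation=cv2.INTER_CUBIC)
c=np.zeros((600,800,3),np.uint8); c[:504,:740]=a; c[376:600,548:800]=b
cv2.imwrite("pics/topz.png",c)
a=cv2.resize(S[0][195:289,300:390],None,fx=5,fy=5,interpolation=cv2.INTER_CUBIC)
b=cv2.resize(S[0][305:357,300:340],None,fx=6,fy=6,interpolation=cv2.INTER_CUBIC)
c=np.zeros((500,700,3),np.uint8); c[:470,:450]=a; c[:312,455:695]=b
cv2.imwrite("pics/sidez.png",c)
E
```

```text
(no output)
```

View pics/topz.png

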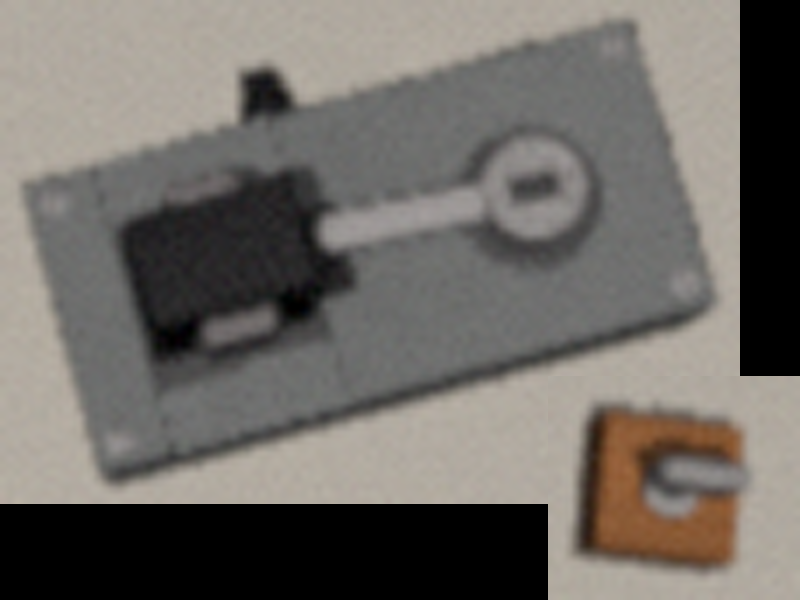

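View pics/sidez.png

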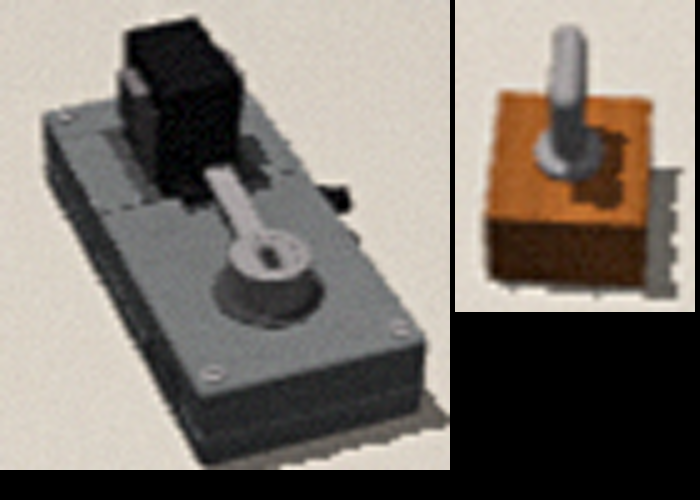

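Enlarged top view: deck corners around (25,183), (635,20), (713,298), (105,478); slot centre (533,187), bar running to (325,230); bow from (655,472) to (748,476), key shoulder at (670,495). Side view: slot (270,257), bow top (570,30), shoulder (569,155).

Run:
```python
from h import *
T=cam("top");S=cam("side")
tp=lambda X,Y:((X+.5)/7-.5+285,(Y+.5)/7-.5+145)
kp=lambda X,Y:((X-548+.5)/7-.5+424,(Y-376+.5)/7-.5+194)
sp=lambda X,Y:((X+.5)/5-.5+300,(Y+.5)/5-.5+195)
sk=lambda X,Y:((X-455+.5)/6-.5+300,(Y+.5)/6-.5+305)
C=[plane(T,*tp(*p),46) for p in((25,183),(635,20),(713,298),(105,478))]
print("deck",np.round(C,1),np.mean(C,0))
for i,j in((0,1),(3,2)): d=C[i]-C[j];print("len,yaw of +y",np.linalg.norm(d),np.arctan2(-d[0],d[1]))
for i,j in((0,3),(1,2)): d=C[i]-C[j];print("len,yaw x",np.linalg.norm(d),np.arctan2(d[1],d[0]))
print("slot top",plane(T,*tp(533,187),67),"disc",plane(T,*tp(537,188),67),"side",plane(S,*sp(270,256),67),tri(T,tp(533,187),S,sp(270,256)))
a=plane(T,*tp(325,230),63);b=plane(T,*tp(482,203),63);print("bar",np.round([a,b],1),np.arctan2(-(a-b)[0],(a-b)[1]))
a=plane(T,*kp(657,470),74);b=plane(T,*kp(746,475),74);print("bow ends",a,b,(a+b)/2,np.arctan2(-(a-b)[0],(a-b)[1]))
print("shoulder",plane(T,*kp(670,492),34),plane(S,*sk(568,155),34))
K=[plane(T,*kp(*p),30) for p in((598,405),(745,425),(735,567),(590,553))]
print("stand",np.round(K,1),np.mean(K,0))
print("stand side",[np.round(plane(S,*sk(*p),30),1) for p in((500,93),(651,100),(648,224),(488,220))])
# colour moments of stand+key
print("carrier top", [np.round(plane(T,*tp(*p),107),1) for p in((125,230),(305,185),(335,290),(150,340))])
print("bow side",plane(S,*sk(570,30),74),plane(S,*sk(567,98),74))
```

```text
deck [[ 574.5   70.5   46. ]
 [ 633.7 -150.9   46. ]
 [ 531.  -176.1   46. ]
 [ 467.5   41.6   46. ]] [551.6814589  -53.69911769  46.        ]
len,yaw of +y 229.18901112401136 0.26129513002167865
len,yaw of +y 226.77348880318542 0.2840263622978333
len,yaw x 110.89952867839054 0.2636285249749218
len,yaw x 105.76803273484164 0.24034837013257832
slot top [ 567.38989568 -110.13758437   67.        ] disc [ 567.02160568 -111.539924     67.        ] side [ 567.46627556 -114.86847326   67.        ] (array([ 568.14458354, -110.5289103 ,   63.48852396]), np.float64(0.023724819520853882))
bar [[553.2 -36.8  63. ]
 [562.6 -92.4  63. ]] 0.1674218536676014
bow ends [ 476.57024837 -297.07724382   74.        ] [ 474.64977898 -327.72105607   74.        ] [ 475.61001368 -312.39914995   74.        ] -0.06258885151991941
shoulder [ 473.58136297 -313.64911174   34.        ] [ 475.5864924  -320.59899055   34.        ]
stand [[ 505.9 -290.4   30. ]
 [ 498.3 -343.3   30. ]
 [ 446.8 -336.9   30. ]
 [ 452.1 -285.    30. ]] [ 475.79226865 -313.89582701   30.        ]
stand side [array([ 455.1, -290.7,   30. ]), array([ 503.7, -297. ,   30. ]), array([ 498.7, -345.3,   30. ]), array([ 449.8, -340.4,   30. ])]
carrier top [array([544.7,  32.2, 107. ]), array([559.8, -28.6, 107. ]), array([523.7, -38.4, 107. ]), array([507. ,  23.8, 107. ])]
bow side [ 477.65178064 -305.8713144    74.        ] [ 475.22528886 -332.71305073   74.        ]
```

```bash
cat > d.py <<'E'
import sys
from h import *
from scipy.spatial.transform import Rotation as Ro
# d.py x y z yaw_of_tool_y : shift in tool axes and rotvec from measured pose to vertical pose
o=r.observe(); q=o["eef_rot"]; R=Ro.from_quat([q[1],q[2],q[3],q[0]])
x,y,z,w=map(float,sys.argv[1:5])
yv=np.array([np.cos(w),np.sin(w),0]); zv=np.array([0,0,-1.]); G=Ro.from_matrix(np.c_[np.cross(yv,zv),yv,zv])
print(np.round(o["time_s"],2),np.round(o["tcp_pos"],1),"shift",np.round(R.inv().apply(np.array([x,y,z])-o["tcp_pos"]),1),"rot",np.round((R.inv()*G).as_rotvec(),3),"F",np.round(o["wrist_force"],1),"open",round(o["opening"],1),"g",round(o["grasp_force"],1))
E
python3 d.py 450 150 240 -2.4; python3 d.py 475.5 -313 180 -3.25;python3 d.py 475.5 -313 130 -3.25
```

```text
0.3 [159.3 604.2 242. ] shift [396.9 365.    2.2] rot [ 0.001 -0.     0.571] F [ 0.1  0.7 -0.3] open 84.9 g 0.0
0.3 [159.3 604.2 242. ] shift [539.6 806.2  62.6] rot [ 1.000e-03 -1.000e-03  1.421e+00] F [ 0.1  0.7 -0.3] open 84.9 g 0.0
0.3 [159.3 604.2 242. ] shift [539.6 806.1 112.6] rot [ 1.000e-03 -1.000e-03  1.421e+00] F [ 0.1  0.7 -0.3] open 84.9 g 0.0
```

```bash
python3 shift.py '[[45,41,0,0,0,0.1],[90,82,0,0,0,0.2],[135,123,0,0,0,0.3],[180,164,0,0,0,0.4],[225,205,0,0,0,0.5],[270,246,0,0,0,0.57],[315,287,0,0,0,0.57],[360,328,0,0,0,0.57]]' 60; python3 d.py 475.5 -313 150 -3.25
```

```text
time_s: 1.3
tcp_pos: [424.6, 193.7, 242.7]
eef_rot: [-0.001, 0.916, -0.402, 0.0]
wrist_force: [1.1, -0.1, 0.4]
opening: 60.1
grasp_force: 0.0
1.3 [424.6 193.7 242.7] shift [407.4 305.6  92.4] rot [-0.001  0.     0.852] F [ 1.1 -0.1  0.4] open 60.1 g 0.0
```

```bash
python3 shift.py '[[50,37,0,0,0,0.12],[100,75,0,0,0,0.24],[150,112,0,0,0,0.36],[200,150,0,0,0,0.48],[250,187,0,0,0,0.6],[300,225,0,0,0,0.72],[350,262,20,0,0,0.85],[385,289,50,0,0,0.852]]' ; python3 d.py 475.5 -313 125 -3.25
```

```text
time_s: 2.3
tcp_pos: [472.2, -286.3, 192.8]
eef_rot: [0.001, -0.667, 0.745, -0.002]
wrist_force: [1.4, -0.4, 0.8]
opening: 60.1
grasp_force: 0.0
2.3 [ 472.2 -286.3  192.8] shift [26.1 -6.  67.9] rot [-0.004 -0.001 -0.002] F [ 1.4 -0.4  0.8] open 60.1 g 0.0
```

```bash
python3 shift.py '[[26,-6,35,0,0,0],[26,-6,68,0,0,0],[26,-6,68,0,0,0],[26,-6,68,0,0,0]]' 40 20
python3 - <<'E'
from h import *
T=cam("top");S=cam("side");P=r.observe()["tcp_pos"];print(P,proj(T,P+[0,0,-11]),proj(S,P+[0,0,-11]))
c=np.zeros((560,800,3),np.uint8)
c[:560,:390]=cv2.resize(T[0][160:240,410:466],None,fx=7,fy=7,interpolation=cv2.INTER_CUBIC)[:560,:390]
c[:560,400:800]=cv2.resize(S[0][250:362,280:360],None,fx=5,fy=5,interpolation=cv2.INTER_CUBIC)[:560]
cv2.imwrite("pics/g1.png",c)
E
```

```text
time_s: 2.8
tcp_pos: [475.5, -310.3, 125.7]
eef_rot: [0.0, -0.668, 0.744, -0.001]
wrist_force: [0.1, 0.5, 0.7]
opening: 40.1
grasp_force: 0.0
[ 475.77385084 -310.19611862  126.34436827] [450.20326265 205.05877841] [317.49647094 295.36903147]
```

View pics/g1.png

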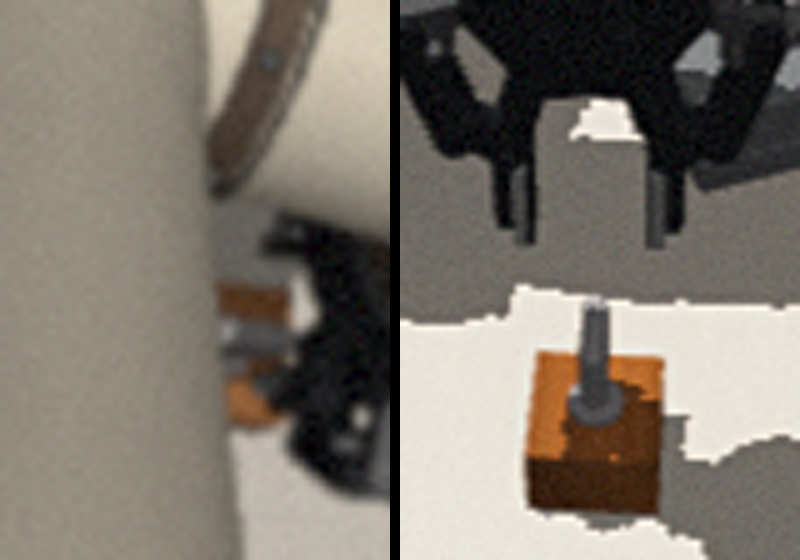

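The top view is mostly hidden by the arm. In the side view the fingertips at crop (525,242) and (655,246) straddle the bow at X≈595, so x is good. Now down and grip.

```bash
python3 d.py 476 -313 53 -3.25; python3 shift.py '[[3,0,30,0,0,0],[3,0,55,0,0,0],[3,0,73,0,0,0],[3,0,73,0,0,0],[3,0,73,0,0,0]]' 40 ; python3 d.py 476 -313 53 -3.25
```

```text
2.9 [ 475.8 -310.2  126.3] shift [ 2.7 -0.3 73.3] rot [-0.004 -0.001  0.   ] F [ 0.3 -0.4  1.1] open 39.5 g 0.0
time_s: 3.52
tcp_pos: [475.4, -313.3, 52.9]
eef_rot: [0.001, -0.668, 0.744, -0.001]
wrist_force: [0.5, 1.1, 0.1]
opening: 40.2
grasp_force: 0.0
3.52 [ 475.4 -313.3   52.9] shift [-0.4 -0.6 -0.1] rot [-0.003 -0.001  0.   ] F [0.5 1.1 0.1] open 40.2 g 0.0
```

```bash
python3 shift.py '[[0,0,0,0,0,0],[0,0,0,0,0,0],[0,0,0,0,0,0],[0,0,0,0,0,0],[0,0,0,0,0,0],[0,0,0,0,0,0]]' 0 50 ; python3 d.py 476 -313 140 -3.25
```

```text
time_s: 4.28
tcp_pos: [475.1, -313.4, 52.4]
eef_rot: [0.0, -0.668, 0.744, -0.001]
wrist_force: [0.3, 1.4, 6.8]
opening: 9.3
grasp_force: 50.9
4.28 [ 475.1 -313.4   52.4] shift [ -0.4  -1.  -87.6] rot [-0.002 -0.001 -0.   ] F [0.3 1.4 6.8] open 9.3 g 50.9
```

```bash
python3 shift.py '[[0,0,-15,0,0,0],[0,0,-40,0,0,0],[0,0,-70,0,0,0],[0,0,-98,0,0,0],[0,0,-98,0,0,0],[0,0,-98,0,0,0]]' ; python3 d.py 567 -111.3 150 -2.97;  python3 - <<'E'
from h import *
T=cam("top");S=cam("side");P=r.observe()["tcp_pos"];print(P,proj(S,P+[0,0,-40]),proj(S,P+[0,0,-22]),proj(S,P))
c=np.zeros((560,800,3),np.uint8)
c[:560,:390]=cv2.resize(T[0][160:240,410:466],None,fx=7,fy=7,interpolation=cv2.INTER_CUBIC)[:560,:390]
c[:560,400:800]=cv2.resize(S[0][250:362,280:360],None,fx=5,fy=5,interpolation=cv2.INTER_CUBIC)[:560]
cv2.imwrite("pics/g2.png",c)
E
```

```text
time_s: 5.03
tcp_pos: [473.1, -312.7, 148.6]
eef_rot: [-0.0, -0.667, 0.745, 0.001]
wrist_force: [-0.5, 0.6, -0.7]
opening: 9.6
grasp_force: 50.1
5.03 [ 473.1 -312.7  148.6] shift [-210.5  -71.3   -1.3] rot [ 0.002  0.001 -0.281] F [-0.5  0.6 -0.7] open 9.6 g 50.1
[ 473.15495188 -312.77487789  148.00696481] [316.18883552 299.41477247] [316.00217646 292.19334555] [315.76709104 283.09840949]
```

View pics/g2.png

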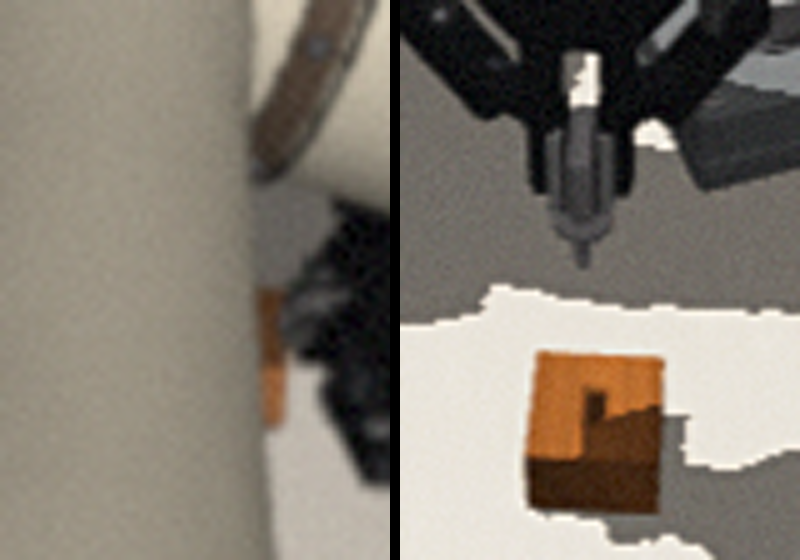

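Key is held upright: tip at crop (583,267), which agrees with the TCP in u. The side camera has a constant v bias of about 3.6 px. The stand slot is empty. Moving to above the lock.

```bash
python3 shift.py '[[-40,-14,0,0,0,-0.07],[-90,-31,0,0,0,-0.14],[-140,-48,0,0,0,-0.21],[-190,-64,0,0,0,-0.28],[-210.5,-71,0,0,0,-0.29],[-210.5,-71,10,0,0,-0.29],[-210.5,-71,20,0,0,-0.29],[-210.5,-71,20,0,0,-0.29]]' ; python3 d.py 567.5 -111.2 125 -2.96;  python3 - <<'E'
from h import *
T=cam("top");S=cam("side");P=r.observe()["tcp_pos"];print(P,proj(S,P+[0,0,-40]),proj(S,[567.5,-111.2,67]))
c=np.zeros((560,800,3),np.uint8)
c[:560,:390]=cv2.resize(T[0][140:220,325:381],None,fx=7,fy=7,interpolation=cv2.INTER_CUBIC)[:560,:390]
c[:560,400:800]=cv2.resize(S[0][190:270,320:377],None,fx=7,fy=7,interpolation=cv2.INTER_CUBIC)[:560,:400]
cv2.imwrite("pics/g3.png",c)
E
```

```text
time_s: 6.12
tcp_pos: [566.1, -112.8, 127.7]
eef_rot: [0.001, 0.767, -0.641, -0.001]
wrist_force: [-0.1, 1.0, 0.1]
opening: 9.4
grasp_force: 50.1
6.12 [ 566.1 -112.8  127.7] shift [-1.3 -1.6  2.7] rot [ 0.004  0.001 -0.003] F [-0.1  1.   0.1] open 9.4 g 50.1
[ 567.26826186 -112.65243182  129.07508289] [353.69451042 237.4636473 ] [353.40895608 244.7868886 ]Traceback (most recent call last):
  File "<stdin>", line 5, in <module>
ValueError: could not broadcast input array from shape (560,399,3) into shape (560,400,3)
```

Run:
```python
from h import *
S=cam("side");print(r.observe()["tcp_pos"])
cv2.imwrite("pics/g3.png",cv2.resize(S[0][190:270,320:390],None,fx=7,fy=7,interpolation=cv2.INTER_CUBIC))
```

```text
[ 567.56314572 -112.48769923  129.42799756]
```

View pics/g3.png

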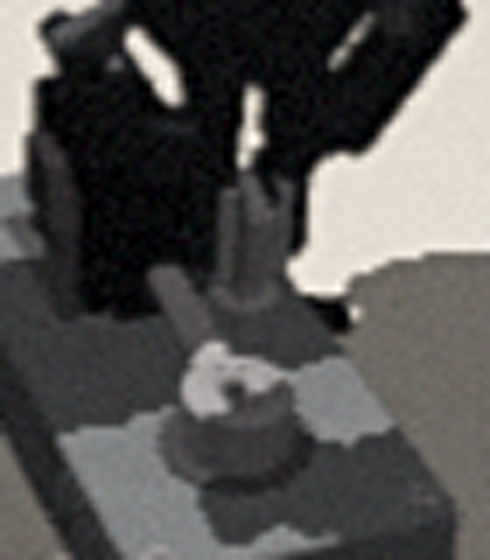

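Key shoulder at (243,293) and slot at (240,392) line up in u. Now lowering carefully.

```bash
python3 d.py 567.5 -111.2 111 -2.96; python3 shift.py '[[-1.3,0,7,0,0,0],[-1.3,0,15,0,0,0],[-1.3,0,18,0,0,0],[-1.3,0,18,0,0,0],[-1.3,0,18,0,0,0]]' ; python3 d.py 567.5 -111.2 111 -2.96
```

```text
6.28 [ 567.6 -112.5  129.4] shift [-1.3 -0.2 18.4] rot [-0.    -0.    -0.002] F [-0.4 -0.  -0.9] open 9.5 g 50.1
time_s: 6.9
tcp_pos: [567.7, -110.3, 111.5]
eef_rot: [-0.0, 0.768, -0.64, 0.0]
wrist_force: [-0.2, -0.4, 0.9]
opening: 9.1
grasp_force: 50.1
6.9 [ 567.7 -110.3  111.5] shift [0.9 0.3 0.5] rot [-0. -0. -0.] F [-0.2 -0.4  0.9] open 9.1 g 50.1
```

Now in steps into the slot, watching force.

```bash
python3 shift.py '[[0.8,0,3,0,0,0],[0.8,0,6,0,0,0],[0.8,0,6,0,0,0]]' ; python3 d.py 567.5 -111.2 89.4 -2.96
```

```text
time_s: 7.28
tcp_pos: [567.4, -111.1, 104.9]
eef_rot: [0.0, 0.768, -0.64, -0.0]
wrist_force: [-0.4, 0.9, -1.2]
opening: 9.7
grasp_force: 50.1
7.28 [ 567.4 -111.1  104.9] shift [ 0.1 -0.1 15.5] rot [ 0.001  0.    -0.001] F [-0.4  0.9 -1.2] open 9.7 g 50.1
```

```bash
python3 shift.py '[[0,0,2,0,0,0],[0,0,4,0,0,0],[0,0,4,0,0,0]]' ; python3 d.py 567.5 -111.2 89.4 -2.96
```

```text
time_s: 7.65
tcp_pos: [567.6, -110.9, 101.2]
eef_rot: [-0.0, 0.768, -0.64, -0.0]
wrist_force: [0.1, 0.9, -0.5]
opening: 9.4
grasp_force: 50.2
7.65 [ 567.6 -110.9  101.2] shift [ 0.3  0.2 11.8] rot [-0.     0.    -0.001] F [ 0.1  0.9 -0.5] open 9.4 g 50.2
```

```bash
python3 shift.py '[[0,0,2,0,0,0],[0,0,4,0,0,0],[0,0,6,0,0,0],[0,0,6,0,0,0]]' ; python3 d.py 567.5 -111.2 89.4 -2.96
```

```text
time_s: 8.15
tcp_pos: [567.7, -110.4, 95.1]
eef_rot: [-0.0, 0.768, -0.64, -0.0]
wrist_force: [-1.3, 5.3, 1.2]
opening: 8.9
grasp_force: 50.6
8.15 [ 567.7 -110.4   95.1] shift [0.8 0.3 5.7] rot [-0.     0.001 -0.001] F [-1.3  5.3  1.2] open 8.9 g 50.6
```

```bash
python3 shift.py '[[0,0,2,0,0,0],[0,0,4,0,0,0],[0,0,5.5,0,0,0],[0,0,6.5,0,0,0]]' ; python3 d.py 567.5 -111.2 89.4 -2.96
```

```text
time_s: 8.65
tcp_pos: [567.6, -110.4, 89.4]
eef_rot: [-0.0, 0.768, -0.64, -0.0]
wrist_force: [-3.0, 6.5, 9.9]
opening: 9.1
grasp_force: 51.7
8.65 [ 567.6 -110.4   89.4] shift [ 0.8  0.2 -0. ] rot [ 0.     0.001 -0.   ] F [-3.   6.5  9.9] open 9.1 g 51.7
```

Home, with 10 N up on the shoulder. Turn clockwise (positive about tool z).

```bash
python3 shift.py '[[-1,0,0,0,0,0.05],[-1,0,0,0,0,0.15],[-1,0,0,0,0,0.28],[-1,0,0,0,0,0.41],[-1,0,0,0,0,0.54],[-1,0,0,0,0,0.67],[-1,0,0,0,0,0.8],[-1,0,0,0,0,0.8]]' - 70; python3 d.py 567.5 -110.8 89.4 -4.42; python3 -c "
from h import *
print(r.observe()['torque'])"
```

```text
time_s: 9.65
tcp_pos: [568.5, -110.2, 89.5]
eef_rot: [0.001, -0.459, 0.888, -0.001]
wrist_force: [0.6, 2.3, 4.2]
opening: 8.8
grasp_force: 69.5
9.65 [ 568.5 -110.2   89.5] shift [1.  0.5 0.1] rot [-0.002  0.002  0.661] F [0.6 2.3 4.2] open 8.8 g 69.5
[ 0.51137665 -0.24892427  0.01725808]
```

```bash
python3 shift.py '[[0.3,0,0.3,0,0,0.13],[0.3,0,0.3,0,0,0.26],[0.3,0,0.3,0,0,0.39],[0.3,0,0.3,0,0,0.52],[0.3,0,0.3,0,0,0.6],[0.3,0,0.3,0,0,0.68],[0.3,0,0.3,0,0,0.68]]'; python3 d.py 567.5 -110.8 89.4 -4.42; python3 -c "
from h import *
print(r.observe()['torque'])
S=cam('side');T=cam('top')
c=np.zeros((560,800,3),np.uint8)
c[:,:400]=cv2.resize(T[0][120:200,320:378],(400,560),interpolation=cv2.INTER_CUBIC)
c[:,400:]=cv2.resize(S[0][200:280,320:377],(400,560),interpolation=cv2.INTER_CUBIC)
cv2.imwrite('pics/g4.png',c)"
```

```text
time_s: 10.52
tcp_pos: [569.0, -111.0, 89.5]
eef_rot: [0.002, -0.137, 0.991, -0.001]
wrist_force: [3.6, -2.8, 3.6]
opening: 9.2
grasp_force: 69.5
10.52 [ 569.  -111.    89.5] shift [1.4 0.7 0.1] rot [-0.002  0.004 -0.017] F [ 3.6 -2.8  3.6] open 9.2 g 69.5
[-0.63367636 -0.89536349 -0.00604937]
```

View pics/g4.png

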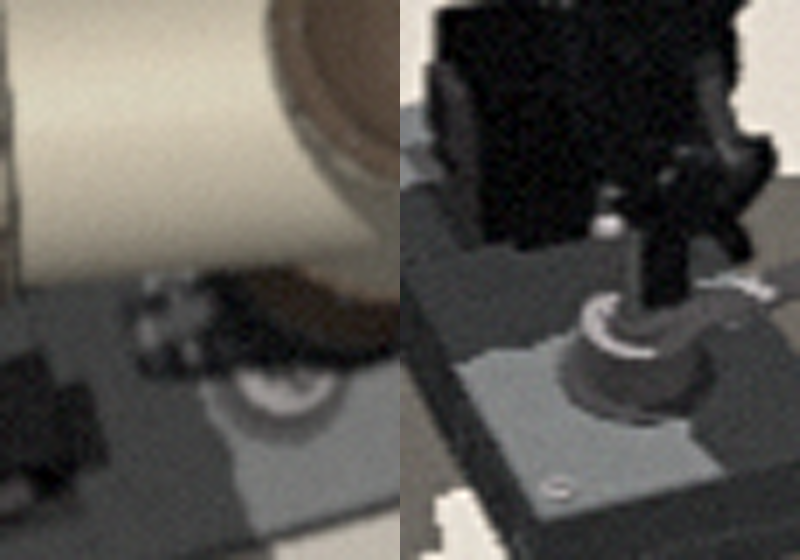

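The bar (right crop, end at (765,290)) now points along the unit's +x, the shoulder is seated on the cylinder and the carrier's tongue is clear. A small nudge towards the stop, then release.

```bash
python3 shift.py '[[0,0,0,0,0,0.05],[0,0,0,0,0,0.1],[0,0,0,0,0,0.1]]'; python3 -c "
from h import *
print(r.observe()['torque'])"
```

```text
time_s: 11.0
tcp_pos: [569.0, -111.2, 89.5]
eef_rot: [0.002, -0.087, 0.996, -0.001]
wrist_force: [3.3, -4.3, 4.2]
opening: 8.8
grasp_force: 69.6
[-1.12835509 -1.21635461  0.02114527]
```

```bash
python3 shift.py '[[0,0,0,0,0,-0.02],[0,0,0,0,0,-0.02],[0,0,0,0,0,-0.02],[0,0,0,0,0,-0.02]]' 30; python3 shift.py '[[0,0,-15,0,0,0],[0,0,-45,0,0,0],[0,0,-85,0,0,0],[0,0,-120,0,0,0],[0,0,-120,0,0,0]]'; python3 d.py 537.5 -0.5 200 -2.88
```

```text
time_s: 11.5
tcp_pos: [566.8, -110.2, 88.1]
eef_rot: [-0.001, -0.096, 0.995, 0.0]
wrist_force: [0.6, -0.4, -0.0]
opening: 29.7
grasp_force: 0.0
time_s: 12.12
tcp_pos: [569.2, -110.5, 213.3]
eef_rot: [0.004, -0.096, 0.995, -0.001]
wrist_force: [-0.5, 0.5, -0.8]
opening: 29.7
grasp_force: 0.0
12.12 [ 569.2 -110.5  213.3] shift [ 10.2 114.   13. ] rot [-0.009  0.005 -1.64 ] F [-0.5  0.5 -0.8] open 29.7 g 0.0
```

```bash
python3 shift.py '[[0,0,0,0,0,-0.18],[0,20,0,0,0,-0.36],[3,40,0,0,0,-0.54],[5,60,0,0,0,-0.72],[8,80,0,0,0,-0.9],[10,100,0,0,0,-1.08],[10,114,0,0,0,-1.26],[10,114,0,0,0,-1.44]]' 85; python3 shift.py '[[0,0,0,0,0,-0.18],[0,0,0,0,0,-0.2],[0,0,0,0,0,-0.2]]'; python3 d.py 538 0 150 -2.88
python3 - <<'E'
from h import *
S=cam("side");T=cam("top");P=r.observe()["tcp_pos"];print(P)
c=np.zeros((560,800,3),np.uint8)
c[:,:400]=cv2.resize(T[0][140:220,290:347],(400,560),interpolation=cv2.INTER_CUBIC)
c[:,400:]=cv2.resize(S[0][150:260,300:378],(400,560),interpolation=cv2.INTER_CUBIC)
cv2.imwrite('pics/g5.png',cv2.convertScaleAbs(c,alpha=1.8,beta=15))
E
```

```text
time_s: 13.12
tcp_pos: [535.1, 0.5, 208.5]
eef_rot: [0.0, 0.731, -0.683, -0.0]
wrist_force: [-0.1, 0.5, 0.3]
opening: 84.9
grasp_force: 0.0
time_s: 13.5
tcp_pos: [535.5, -0.4, 208.4]
eef_rot: [0.0, 0.792, -0.61, -0.0]
wrist_force: [-0.1, 0.7, -0.5]
opening: 84.9
grasp_force: 0.0
13.5 [ 5.355e+02 -4.000e-01  2.084e+02] shift [ 0.2 -2.6 58.4] rot [ 0.     0.    -0.003] F [-0.1  0.7 -0.5] open 84.9 g 0.0
[ 5.35603095e+02 -4.41289847e-01  2.08461631e+02]
```

View pics/g5.png

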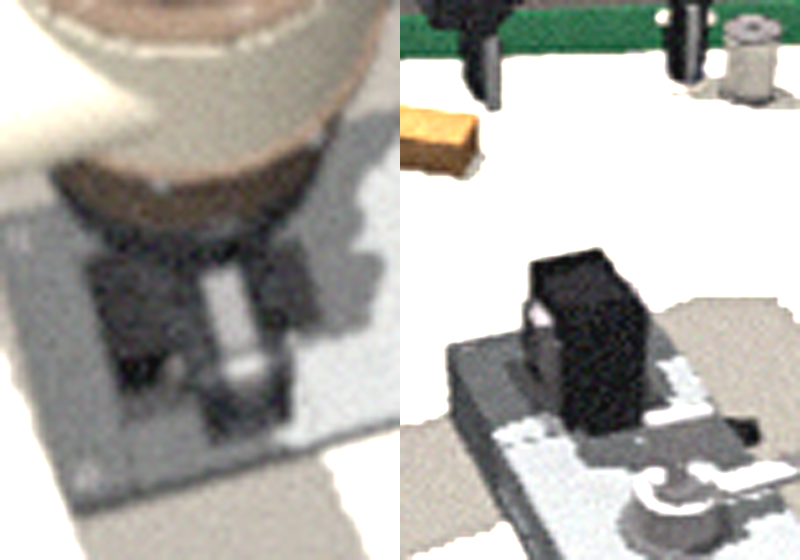

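The jaws are placed over the carrier. In the right crop the carrier stands around (585,340), and the lock's bar points right from (660,490). Before going on I'll check numerically that the key is still in the lock.

Run:
```python
from h import *
S=cam("side")
for z in(67,71,83,111):
  print(z,[np.round(proj(S,[568+a,-111+.26*a,z]),0) for a in(-15,0,15)])
g=cv2.cvtColor(S[0],cv2.COLOR_BGR2GRAY)
for v in range(222,256): print(v,*["%3d"%x for x in g[v,340:374]])
```

```text
67 [array([347., 246.]), array([354., 245.]), array([360., 243.])]
71 [array([347., 245.]), array([354., 243.]), array([360., 242.])]
83 [array([347., 241.]), array([354., 239.]), array([360., 238.])]
111 [array([348., 230.]), array([354., 229.]), array([361., 228.])]
222  12   0  13   8  11   1   3  24  56  60  68 109 128 137 126 130 120 102 106 102 105 107 104 106 107 100 104 102 105 103 103 100  99  98
223   4  12   7  17  12   4   0  22  60  56  55  65 112 127 123 123 125 103  92  97 103 107 101 103 106 108 105 103 107 102 106 103 107 100
224   0   9   0   8   1   9  10  27  47  52  59  58 109 128 128 128 127 141 119 104  97 108 103 108 101 107 102 104 103 111  99 104 100 105
225   3   5  14   4  13  12   5  20  34  49  60  55  64 113 126 129 125 124 118 105 103 106 101 103 105 100 106  98  99 102 108 103 105 101
226   0  11   3  10   5   4  12  19  31  52  53  56  57 103 129 126 124 129 119 109 102 103 108 106 102 104 108 105 103 109 105 103 107 106
227  17   1  10   2   9   8   0  19  35  38  48  58  58  69 112 126 131 126 129 123  96  97 106 104 107 105 100 103 106 105 104 105
[... 3228 characters left out ...]

251 132 133 122  85  79  70  62  58  53  57  54  59  65  68  70  65  60  58  57  58  54  51  35  32  43  60  59  61  66  68  71 119 136 132
252 128 125 100  77  74  75  68  60  54  57  55  54  44  52  55  56  56  57  57  55  55  53  38  33  43  52  60  75 118 134 131 131 133 135
253 128 130 108  80  78  71  65  62  53  58  55  61  52  48  54  58  56  54  55  55  55  50  40  36  43  55  65 111 133 140 138 131 133 128
254 129 127 103  76  73  79  72  54  58  53  50  57  55  57  59  55  56  61  59  60  51  45  37  28  34  47  58  65 118 133 133 128 132 131
255 126 126 125  92  74  77  74  67  55  58  52  53  52  53  52  56  64  58  57  62  51  42  34  33  53  55  68  68 114 126 135 128 132 128
```

The bow's bright top edge runs u 348–360 at v 230–232, where a home key should show it, so the key is seated. Now lowering onto the carrier.

```bash
python3 shift.py '[[0,-2.5,30,0,0,0],[0,-2.5,60,0,0,0],[0,-2.5,90,0,0,0],[0,-2.5,115,0,0,0],[0,-2.5,130,0,0,0],[0,-2.5,137,0,0,0],[0,-2.5,137,0,0,0]]' 85; python3 d.py 538 0 71 -2.88
```

```text
time_s: 14.52
tcp_pos: [538.4, 0.3, 71.6]
eef_rot: [-0.0, 0.793, -0.609, 0.0]
wrist_force: [0.4, 0.4, 0.0]
opening: 84.9
grasp_force: 0.0
14.52 [5.384e+02 3.000e-01 7.160e+01] shift [0.2 0.4 0.6] rot [-0.    -0.    -0.001] F [0.4 0.4 0. ] open 84.9 g 0.0
```

```bash
python3 shift.py '[[0,0,0,0,0,0],[0,0,0,0,0,0],[0,0,0,0,0,0],[0,0,0,0,0,0]]' 54 40; python3 d.py 538 0 71 -2.88
```

```text
time_s: 15.02
tcp_pos: [538.4, 0.3, 72.5]
eef_rot: [-0.0, 0.793, -0.609, 0.0]
wrist_force: [-2.2, -0.2, 5.5]
opening: 54.3
grasp_force: 5.2
15.02 [5.384e+02 3.000e-01 7.250e+01] shift [0.2 0.5 1.5] rot [-0.001 -0.    -0.   ] F [-2.2 -0.2  5.5] open 54.3 g 5.2
```

Both catches contacted, nearly centred. Squeeze fully.

```bash
python3 shift.py '[[0,0,0,0,0,0],[0,0,0,0,0,0],[0,0,0,0,0,0],[0,0,0,0,0,0],[0,0,0,0,0,0],[0,0,0,0,0,0]]' 0 60; python3 d.py 538 0 71 -2.88
```

```text
time_s: 15.78
tcp_pos: [538.0, -0.1, 74.2]
eef_rot: [0.0, 0.793, -0.609, 0.0]
wrist_force: [-5.7, -1.0, 17.5]
opening: 39.3
grasp_force: 62.1
15.78 [ 5.38e+02 -1.00e-01  7.42e+01] shift [-0.1 -0.   3.2] rot [-0.    -0.001  0.001] F [-5.7 -1.  17.5] open 39.3 g 62.1
```

```bash
python3 shift.py '[[0,0,-3,0,0,0],[0,0,-6,0,0,0],[0,0,-8,0,0,0],[0,0,-8,0,0,0]]'; python3 d.py 538 0 71 -2.88
```

```text
time_s: 16.27
tcp_pos: [537.9, 0.2, 79.2]
eef_rot: [0.0, 0.793, -0.609, -0.0]
wrist_force: [-1.0, 0.1, -0.6]
opening: 39.3
grasp_force: 60.7
16.27 [5.379e+02 2.000e-01 7.920e+01] shift [ 0.3 -0.1  8.2] rot [ 0.001  0.    -0.001] F [-1.   0.1 -0.6] open 39.3 g 60.7
```

```bash
python3 shift.py '[[0,0,-4,0,0,0],[0,0,-10,0,0,0],[0,0,-18,0,0,0],[0,0,-28,0,0,0],[0,0,-42,0,0,0],[0,0,-60,0,0,0],[0,0,-75,0,0,0],[0,0,-75,0,0,0]]'; python3 shift.py '[[0,0,-10,0,0,0],[0,0,-16,0,0,0],[0,0,-16,0,0,0],[0,0,-16,0,0,0]]'; python3 d.py 538 0 71 -2.88
python3 - <<'E'
from h import *
S=cam("side");P=r.observe()["tcp_pos"]
print(P, proj(S,P+[0,0,-54]),proj(S,P+[0,0,33]))
cv2.imwrite('pics/g6.png',cv2.convertScaleAbs(cv2.resize(S[0][155:265,295:395],None,fx=5.4,fy=5.4,interpolation=cv2.INTER_CUBIC),alpha=1.8,beta=15))
E
```

```text
time_s: 17.27
tcp_pos: [539.1, 0.5, 156.3]
eef_rot: [-0.002, 0.793, -0.609, 0.001]
wrist_force: [0.3, 0.6, -2.6]
opening: 39.3
grasp_force: 60.7
time_s: 17.77
tcp_pos: [537.9, 0.3, 170.2]
eef_rot: [0.0, 0.793, -0.609, -0.0]
wrist_force: [-0.9, 0.3, -2.3]
opening: 39.2
grasp_force: 60.7
17.77 [5.379e+02 3.000e-01 1.702e+02] shift [ 0.3 -0.1 99.2] rot [ 0.001  0.    -0.001] F [-0.9  0.3 -2.3] open 39.2 g 60.7
[5.37860203e+02 2.30598770e-01 1.70101432e+02] [336.08076127 200.85911136] [336.38244586 169.17679486]
```

View pics/g6.png

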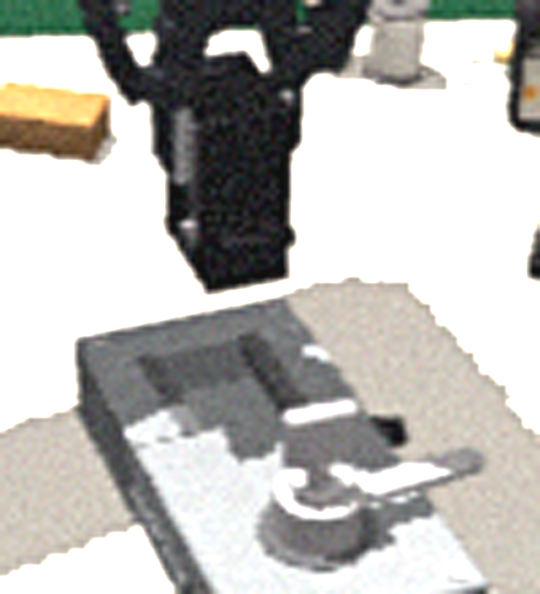

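The carrier is out and upright in the jaws (around (235,190)), above the empty pocket. The key is in the lock with the bar along +x. It weighs about 2.3 N, so I'll settle and hand in.

```bash
python3 shift.py '[[0,0,0,0,0,0],[0,0,0,0,0,0],[0,0,0,0,0,0],[0,0,0,0,0,0]]'; python3 -c "
from workcell import r, eyes, sign_off
print(sign_off())"
```

```text
time_s: 18.32
tcp_pos: [538.1, 0.3, 170.5]
eef_rot: [0.0, 0.793, -0.609, -0.0]
wrist_force: [-0.3, -0.1, -2.0]
opening: 39.0
grasp_force: 60.7
the job is handed in; nothing more can be done
None
```

The job is handed in at 18.3 s, with no verdict printed: the key is home in the lock and turned to its stop, and the arm holds the carrier pinched, upright and still, its underside about 70 mm above the deck; nothing else was knowingly touched.

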